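# Fit the two dowels in a shoe heel and show it to the inspection camera

### The job

Drop the blue dowel into the heel's bore by the rounded back (the one with the blue spot) and the brass dowel into the bore by its flat front, both right down to the bottom, while the heel rests in the green cradle. Then lift the heel out with both dowels in it and hold it still in the air for the inspection camera: its middle 20 cm straight in front of the lens and level with the lens, rounded back turned to the lens, top tipped about 30 degrees towards the lens. Finish while holding it there; do not bump the camera, and leave the black dowel, the dark heel, the hammer and the jar where they are.

Things in the scene. Friction and masses are not known exactly. Their poses are not given: they have to be found in the camera images.
- heel: Loose light-wood shoe heel block with a black rubber sole layer, 130 g. Origin at the centre of its underside (x = 0 is the middle of its length). 76 mm long along its x (from -38 to +38), 54 mm wide along its y (flat parallel sides for x from -38 to +22), 45 mm tall along z. +x points to the rounded back, -x to the flat front. Two bores 15 mm wide and 30 mm deep open in the top. It starts upright in the cradle, with up to 1.5 mm of play.
- heel_mid (a point): Centre of the heel, 22.5 mm above its underside; axes as the heel's. To be gripped across the 54 mm width from above, with the fingers on the two flat sides.
- bore_back (a point): Centre of the mouth of the bore nearer the rounded back (heel x = +10 mm), in the heel's top face at height 45 mm; a blue spot is painted next to it. For the blue dowel.
- bore_front (a point): Centre of the mouth of the bore nearer the flat front (heel x = -24 mm), in the heel's top face. For the brass dowel.
- blue_dowel_mid (a point): Centre of the loose blue plastic dowel, 12 mm in diameter, 55 mm long along its z, foot tapered to 8 mm over its last 4 mm, 20 g. It starts upright in a socket of the rack, 40 mm standing out. Bottomed in a bore, 25 mm stand out of the heel and its centre is 42.5 mm above the heel's underside.
- brass_dowel_mid (a point): Centre of the loose brass-coloured dowel, same size and start as the blue one.
- black_dowel_mid (a point): Centre of the black spare dowel, same size, also in the rack. To be left alone. Which dowel stands in which socket varies.
- rack: Fixed plywood rack, 150 mm along its x, 46 mm along its y, 25 mm high; origin at the centre of its underside. Three sockets at x = -50, 0, +50 mm, 14 mm wide and 15 mm deep.
- cradle: Fixed green nest, base plate 110 x 90 x 8 mm, origin at the centre of its underside. The heel stands on the plate, its x along the cradle's x, between two end stops at x = +-44.5 mm that rise 10 mm above the plate; small lips 5 mm high flank the heel only near its ends (|x| 28 to 38 mm), so the fingers have free room beside the middle of the heel.
- cradle_floor (a point): Centre of the top of the cradle's base plate, 8 mm above its underside, where the middle of the heel's underside rests at the start.
- camera: Fixed grey inspection camera on a low stand: base plate 120 x 120 x 12 mm, a 24 mm column, camera body 85 x 50 x 46 mm whose top is 243 mm above the table, black lens 42 mm in diameter with a white ring light 56 mm wide. Origin at the centre of the underside of the base; it looks level along its own -x.
- camera_lens (a point): Centre of the front of the lens, 220 mm above the table, 50 mm from the camera's origin along its -x; axes as the camera's.
- camera_focus (a point): The empty point 200 mm straight in front of the lens at the lens's height, where the middle of the heel is to be held.
- spare_heel_mid (a point): Centre of a loose darker wooden heel without bores, same outer size, lying by. To be left alone.
- hammer: Loose hammer, 260 mm long, lying at the far edge of the work along its x; origin under it. To be left alone.
- jar: Loose closed amber jar, 60 mm across, 85 mm tall, origin at the centre of its underside. To be left alone.
There are look-alikes about, which are no part of the job. There is more than one size of the cradle; the job needs the middle-sized.

How it is judged (in metres and radians):
On the way:
1. the blue dowel is bottomed in the back bore and the brass dowel in the front bore, with the heel standing in the cradle (x of blue_dowel_mid in the frame of heel between 0.006 and 0.014 m and y of blue_dowel_mid in the frame of heel between -0.004 and 0.004 m and z of blue_dowel_mid in the frame of heel between 0.0375 and 0.0475 m and x of brass_dowel_mid in the frame of heel between -0.028 and -0.02 m and y of brass_dowel_mid in the frame of heel between -0.004 and 0.004 m and z of brass_dowel_mid in the frame of heel between 0.0375 and 0.0475 m and distance between heel and cradle_floor below 0.01 m and angle between heel's own z axis and vertical below 0.1 rad), for 0.2 s.
At the end, for the whole second after the job is handed in: Dowels bottomed in their own bores (4 mm sideways, 5 mm in depth); fingers hold the heel still, its centre within 30 mm of the point 200 mm in front of the lens, rounded back to the lens (lens within 45 mm of the heel's mid plane), top tipped 20 to 40 degrees towards the lens (x of blue_dowel_mid in the frame of heel between 0.006 and 0.014 m and y of blue_dowel_mid in the frame of heel between -0.004 and 0.004 m and z of blue_dowel_mid in the frame of heel between 0.0375 and 0.0475 m and x of brass_dowel_mid in the frame of heel between -0.028 and -0.02 m and y of brass_dowel_mid in the frame of heel between -0.004 and 0.004 m and z of brass_dowel_mid in the frame of heel between 0.0375 and 0.0475 m and distance between heel_mid and camera_focus below 0.03 m and angle between heel's own z axis and vertical between 0.349 and 0.698 rad and y of camera_lens in the frame of heel between -0.045 and 0.045 m and x of camera_lens in the frame of heel above 0.1 m and z of camera_lens in the frame of heel_mid above 0.04 m and contact force between the fingers and heel above 1 N and linear speed of heel below 0.02 m/s and angular speed of heel below 0.15 rad/s); the arm keeps its last pose, push and grip.
It fails at once if the camera is bumped (contact force between anything else and camera above 1 N).
It fails at once if the black dowel is moved more than 25 mm (distance of black_dowel_mid from where it was at the start of the episode above 0.025 m).
It fails at once if the dark heel is moved more than 25 mm (distance of spare_heel_mid from where it was at the start of the episode above 0.025 m).
It fails at once if the hammer is moved more than 25 mm (distance of hammer from where it was at the start of the episode above 0.025 m).
It fails at once if the jar is moved more than 25 mm (distance of jar from where it was at the start of the episode above 0.025 m).
It also fails if it takes over 72 s, if anything falls off the work surface, if the arm or the gripper's body presses on something with over 40 N, if the wrist force passes 120 N, or if a joint passes its speed limit or range.

### The arm

A 6-joint arm with a two-finger parallel gripper is mounted at the origin on the work surface. World frame = base frame: x ahead of the robot, y to its left, z up, the work surface at z = 0. Lengths are in mm, angles in rad, forces in N, time in s.
With the tool pointing down it reaches from about 275 to 725 mm from the base axis. Payload 5.6 kg.
Tool frame: the origin (TCP) lies at the very end of the fingers, on their centre line; the grasp point (between the pads) lies 19 mm behind it (arm.grip_depth is the distance from the TCP to the grasp point, in mm); y points along the fingers, z is the direction in which the jaws open and shut, and the axes are right-handed (so a half turn about y gives the same grasp; the last joint's range is limited). The gripper opens to 85 mm and grips with 20 to 120 N. Pads are 22 mm wide; open, the fingers measure 114 mm over their backs; the gripper's body (76 mm by 85 mm) begins 54 mm behind the grasp point. The pads swing forward as they close: fully open they stand 13 mm farther back than shut.
Start: joints at [-0.982, 0.255, 0.108, 0, -1.424, -0.285], TCP at [164.551, -524.801, 231.283] pointing down, gripper open.
Joint ranges: [-2.95, 2.95], [-1.21, 1.97], [-1.09, 1.5], [-2.87, 1.71], [-2.94, -0.07], [-3.05, 3.05]. Speed limits (rad/s): [2.57, 2.57, 3.14, 3.14, 3.14, 3.14].

### API

Orientations are given as a unit quaternion [w, x, y, z].
In Python, from bench import arm gives the robot as it stands. The module is installed in compiled form; this text tells all that it offers.
- The arm moves only by the tool drive_tool, never from a script. Its argument "deltas" is one flat list of numbers, 6 for each row, row after row: the shift along the world's x, y, z in cm, then the turn, a rotation vector about the world's x, y, z in rad. A call has exactly 8 rows; each row is the pose to reach, as a shift and turn from the pose commanded when the call began; what a row does not reach only later rows make up. A row lasts 1/8 s, in which the tool goes at most 62.5 mm and 10.7 degrees, less where a joint would pass 70% of its speed; a pose out of reach is approached as far as the arm can. A call with a gripper value outside its range is refused whole. "claw" is the gripper's target within -1 to 1 (fully open at 1, half-way at 0, shut at -1), set as the call begins (left out, the last holds). The fingers move at their own pace and stop on an object; the grip force is fixed at half the most. Time passes only in rows, so rows that repeat a pose let the fingers close, or fill a call up. It gives the time, the measured TCP pose, the force and the opening at its end, in the units of the state.
- arm.observe(): the state, without advancing time (a new reading comes with each control period).
- arm.get_image(name): name is "scene" or "side" or "wrist"; returns a dict with "img" (400x640x3 uint8, blue, green, red), "z_map" (400x640 float32, mm along the optical axis (not along the pixel's ray), 0 where there is no reading), "camera_matrix" (3x3 intrinsics, pixels), "R" (3x3) and "t" (3): a world point X has camera coordinates R X + t; the wrist camera has in their place "T_tool_cam" (4x4, takes a point from camera to tool coordinates, whose origin is the TCP and whose axes are the tool frame's). Camera axes: x right, y down, z forward; pixel columns grow to the right and rows downward; lengths in mm; the calibration is good to about 2 mm. A picture is of the moment at which its call begins: read the wrist's pose just before it.
- arm.finish_job(): hands the job in, once; it reports no verdict.
Trained networks look in the newest picture that a camera, given by its name, has taken for a name from the list of things; names that differ only in an ending like _2 or _b are one class to them, and where a whole thing is asked for, a point or a joint stands for the part that bears it (a point fixed in the world has none). Each returns a list of dicts, best first, with "p" (0 to 1); they miss things now and then, are a little off and sometimes report something else, mostly with a low value. They report only what shows in the picture. A call takes as long as a camera call. They do not tell look-alikes from the thing itself.
- arm.masks_of(camera, label): "pixels" (400x640 bool, what is visible of it) and "box" ([left, top, right, bottom] in pixels, round what is visible of it).
- arm.place_of(camera, label): "uv" ([column, row] in pixels: a listed point, or the origin of a listed thing).
The state is a dict: "clock": time; "joint_pos": joint angles; "joint_velocities": joint speeds; "effort": joint torques, N m; "eef_pos": TCP position; "eef_rot": TCP orientation; "contact_force": force on the tool from outside, world axes, zero at the start; "moment": the same for the moment, N m; "width": opening from 0.0 (shut) to 1.0 (fully open).
Only numpy, scipy, OpenCV 4.12 (cv2) and the standard library are available. Lean on these libraries where they do the work, as an engineer would, in place of code of your own. Each camera call takes 0.05 s, during which the arm holds its last target.

## Working session

There is one attempt and no reset: what is moved stays moved. The work goes in short steps, Python scripts to look and compute and a tool call to move; the robot and the scene stay as the last step left them, time stands still between calls to the robot, and variables do not carry over. Pictures are saved under pics/ and viewed, and the job is handed in when it is done.

Besides the shell and the picture viewer there is one more tool, called after ">>>" as name(argument=value, ...) on one line, values as JSON. drive_tool: Moves the arm, as the interface text tells. Its arguments: {"type":"object","properties":{"deltas":{"type":"array"},"claw":{"type":"number"}},"required":["deltas"]}

```bash
mkdir -p pics; cat > h.py <<'E'
import numpy as np, cv2
from bench import arm
from scipy.spatial.transform import Rotation as Ro
def q2R(q): return Ro.from_quat([q[1],q[2],q[3],q[0]]).as_matrix()
def cam(name):
    s=arm.observe(); d=arm.get_image(name)
    if 'R' in d: R=np.array(d['R']);t=np.array(d['t']).ravel(); Rc=R.T; tc=-R.T@t
    else:
        T=np.array(d['T_tool_cam']); Rt=q2R(s['eef_rot']); Rc=Rt@T[:3,:3]; tc=Rt@T[:3,3]+np.array(s['eef_pos'])
    d['Rc']=Rc;d['tc']=tc;d['K']=np.array(d['camera_matrix']);return d
def ray(d,uv):
    return d['Rc']@np.linalg.inv(d['K'])@np.array([uv[0],uv[1],1.])
def at_z(d,uv,z):
    r=ray(d,uv); return d['tc']+r*(z-d['tc'][2])/r[2]
def at_depth(d,uv,w=2):
    u,v=int(round(uv[0])),int(round(uv[1])); p=d['z_map'][max(0,v-w):v+w+1,max(0,u-w):u+w+1]; p=p[p>0]
    return d['tc']+ray(d,uv)*np.median(p) if len(p) else None
def cloud(d,mask=None):
    z=d['z_map']; m=z>0
    if mask is not None: m&=mask
    v,u=np.nonzero(m); K=d['K']; zz=z[v,u]
    P=np.stack([(u-K[0,2])/K[0,0]*zz,(v-K[1,2])/K[1,1]*zz,zz],1)
    return P@d['Rc'].T+d['tc'],u,v
def proj(d,X):
    c=d['Rc'].T@(np.array(X)-d['tc']); p=d['K']@c; return p[:2]/p[2]
E
python3 - <<'E'
from h import *
print(arm.observe())
for n in ['scene','side','wrist']:
    d=cam(n); cv2.imwrite(f'pics/{n}0.png',d['img']); print(n,d['tc'].round(),d['Rc'][:,2].round(2))
    for l in ['heel','heel_mid','bore_back','bore_front','blue_dowel_mid','brass_dowel_mid','black_dowel_mid','rack','cradle','cradle_floor','camera','camera_lens','spare_heel_mid','hammer','jar']:
        try:
            for r in arm.place_of(n,l)[:4]:
                p=at_depth(d,r['uv']); print(' ',l,round(r['p'],2),np.round(r['uv']),None if p is None else p.round())
        except Exception as e: print(l,e)
E
```

```text
{'clock': 0.0, 'joint_pos': array([-9.82365336e-01,  2.55745443e-01,  1.07006043e-01, -4.58313506e-04,
       -1.42387690e+00, -2.84615082e-01]), 'joint_velocities': array([-0.00292298,  0.00077446, -0.00194643, -0.00024195,  0.00014704,
        0.00172571]), 'effort': array([-5.68041578e-04, -3.86629915e+01,  2.37934148e+01,  5.36530942e+00,
       -6.14015444e-03,  6.29832289e-05]), 'eef_pos': array([ 164.45536616, -524.3282731 ,  230.39970232]), 'eef_rot': array([ 0.69961803, -0.69831628, -0.10685206,  0.10710567]), 'contact_force': array([0.0448817 , 0.24266857, 0.3818737 ]), 'moment': array([ 0.01972943, -0.00251363, -0.05309   ]), 'width': 0.9995853781406342}
scene [1048.  873. 1015.] [-0.36 -0.68 -0.63]
  heel 0.94 [384. 272.] [475. 206.  49.]
  heel_mid 0.69 [381. 266.] [471. 183.  52.]
  bore_back 0.59 [317. 235.] [581. -41.  47.]
  bore_front 0.84 [389. 258.] [425. 164.  49.]
  blue_dowel_mid 0.62 [389. 258.] [428. 164.  46.]
  blue_dowel_mid 0.52 [317. 234.] [581. -39.  51.]
  brass_dowel_mid 0.42 [346. 234.] [486.  -7.  37.]
  black_dowel_mid 0.46 [330. 235.] [538. -26.  
[... 1239 characters left out ...]
 -417.  216.]
  cradle 0.93 [243. 356.] [433. 393.  11.]
  cradle 0.64 [294. 298.] [437. 198.  41.]
  cradle 0.62 [331. 334.] [305. 198.   6.]
  cradle 0.47 [304. 289.] [433. 161.  48.]
  cradle_floor 0.82 [332. 334.] [304. 195.   7.]
  cradle_floor 0.78 [293. 296.] [440. 196.  50.]
  cradle_floor 0.64 [245. 354.] [433. 387.  11.]
  cradle_floor 0.61 [315. 216.] [576. -46.  58.]
  camera 0.87 [403. 161.] [ 536. -452.   12.]
  camera_lens 0.85 [404. 118.] [ 535. -421.  222.]
  spare_heel_mid 0.83 [210. 263.] [693. 272.  44.]
  hammer 0.77 [265. 207.] [757.  -3.   0.]
  hammer 0.3 [321. 241.] [516.  -4.  26.]
  jar 0.71 [210. 306.] [581. 364.  54.]
wrist [  84. -550.  373.] [ 0.31  0.1  -0.95]
```

```bash
python3 - <<'E'
import cv2
a=cv2.imread('pics/scene0.png');b=cv2.imread('pics/side0.png')
cv2.imwrite('pics/scene_c.png',cv2.resize(a[100:360,230:470],None,fx=2.3,fy=2.3,interpolation=cv2.INTER_CUBIC))
cv2.imwrite('pics/side_c.png',cv2.resize(b[90:390,190:430],None,fx=2,fy=2,interpolation=cv2.INTER_CUBIC))
E
```

```text
(no output)
```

View pics/scene_c.png

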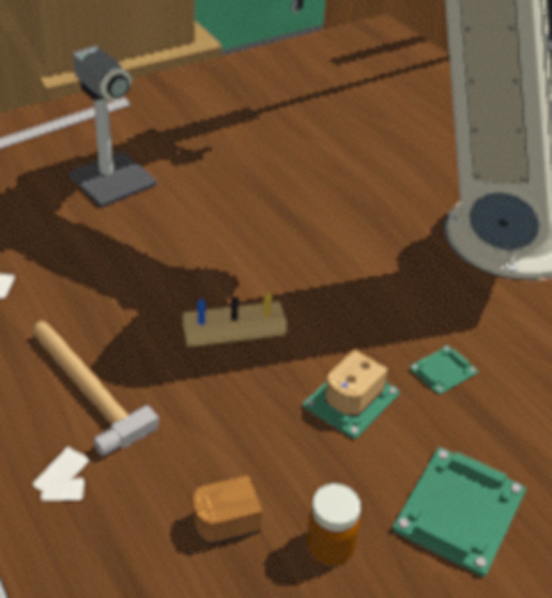

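View pics/side_c.png

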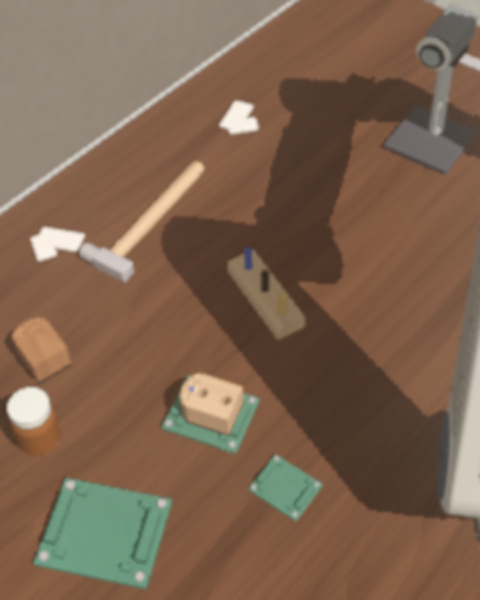

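View pics/scene0.png

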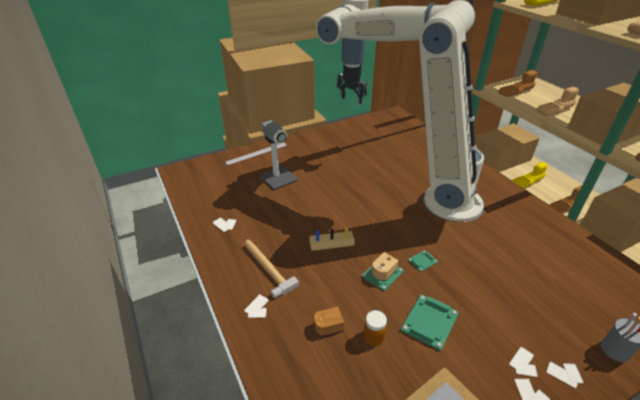

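The heel stands in the middle-sized cradle at scene px (384,272). The smaller cradle is at (422,260) and the larger at (429,321), both empty. In the rack, blue is at (317,234), black at (331,235) and brass at (346,233). Next I'll go there with the wrist camera.

>>> drive_tool(deltas=[2.5,5,2,0,0,0,5,10,3,0,0,0,7.5,15,3,0,0,0,10,20,3,0,0,0,12.5,25,3,0,0,0,15,30,3,0,0,0,18,34,3,0,0,0,20,38,3,0,0,0])

```text
clock: 3.4
eef_pos: [365.4, -143.2, 261.5]
eef_rot: [-0.699, 0.699, 0.108, -0.107]
contact_force: [1.7, 0.6, -1.0]
width: 0.998
```

>>> drive_tool(deltas=[2,4,0,0,0,0,4,8,0,0,0,0,6,12,0,0,0,0,8,16,0,0,0,0,10,18,0,0,0,0,11.5,19.5,0,0,0,0,11.5,19.5,0,0,0,0,11.5,19.5,0,0,0,0])

```text
clock: 4.4
eef_pos: [479.3, 49.7, 261.4]
eef_rot: [-0.699, 0.699, 0.107, -0.107]
contact_force: [-0.5, -0.6, -0.6]
width: 0.995
```

```bash
python3 - <<'E'
from h import *
s=arm.observe(); print(s['clock'],s['eef_pos'],q2R(s['eef_rot']).round(3))
d=cam('wrist'); cv2.imwrite('pics/w1.png',d['img']); print(d['K'],d['tc'])
for l in ['heel','heel_mid','bore_back','bore_front','blue_dowel_mid','brass_dowel_mid','black_dowel_mid','rack','cradle_floor']:
  for r in arm.place_of('wrist',l)[:3]:
    p=at_depth(d,r['uv']); print(' ',l,round(r['p'],2),np.round(r['uv']),None if p is None else p.round())
E
```

```text
4.4 [479.30932514  49.65280502 261.37126985] [[ 0.954 -0.    -0.299]
 [ 0.299 -0.     0.954]
 [-0.    -1.    -0.   ]]
[[332.82319124   0.         311.59307133]
 [  0.         332.82319124 199.90419125]
 [  0.           0.           1.        ]] [398.69137633  24.15095391 403.11929339]
  heel 0.61 [417. 171.] [448. 159.  52.]
  heel_mid 0.61 [422. 176.] [450. 167.  52.]
  bore_back 0.96 [428. 189.] [466. 187.  35.]
  bore_front 0.86 [430. 162.] [436. 174.  38.]
  blue_dowel_mid 0.79 [218. 220.] [575. -37.  39.]
  brass_dowel_mid 0.77 [258. 152.] [478. -10.  58.]
  black_dowel_mid 0.62 [235. 189.] [525. -24.  55.]
  rack 0.81 [241. 178.] [521. -25.  24.]
  cradle_floor 0.98 [481.  50.] [307. 191.   4.]
  cradle_floor 0.56 [580. 209.] [438. 392.  10.]
```

View pics/w1.png

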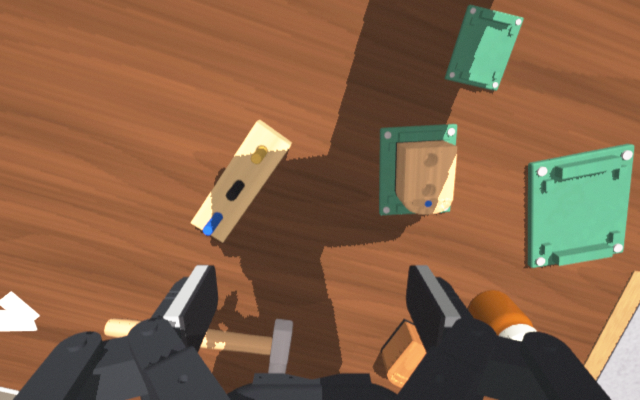

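The blue spot is at wrist px (428,204), on the rounded side (+x) of the heel. The back bore is at (430,190) and the front bore at (431,160). Next I'll measure the heel's pose and the dowels precisely.

```bash
python3 - <<'E'
from h import *
for n in ['wrist','scene','side']:
    d=cam(n)
    P,u,v=cloud(d)
    # heel top
    m=(abs(P[:,2]-53)<5)&(abs(P[:,0]-455)<70)&(abs(P[:,1]-180)<60)
    Q=P[m]; print(n,'heeltop n',len(Q),'z',np.median(Q[:,2]).round(1), cv2.minAreaRect(Q[:,:2].astype(np.float32)))
    m=(abs(P[:,2]-25)<4)&(abs(P[:,0]-530)<110)&(abs(P[:,1]+25)<80)
    Q=P[m]; print(' rack n',len(Q),np.median(Q[:,2]).round(1),cv2.minAreaRect(Q[:,:2].astype(np.float32)))
    m=(P[:,2]>40)&(P[:,2]<80)&(abs(P[:,0]-530)<110)&(abs(P[:,1]+25)<80)
    Q=P[m]; 
    from scipy.cluster.hierarchy import fcluster,linkage
    if len(Q)>3:
        l=fcluster(linkage(Q[:,:2],'single'),20,'distance')
        for i in set(l): print('  dow',(l==i).sum(),Q[l==i].mean(0).round(1),Q[l==i][:,2].max().round(1))
    if n!='wrist':
        m=(P[:,2]>195)&(P[:,2]<260)&(P[:,1]<-380)&(P[:,1]>-560)&(abs(P[:,0]-545)<80)
        Q=P[m]; print(' cam',len(Q),Q.mean(0).round(1),np.percentile(Q,[2,98],axis=0).round(0).tolist())
    	
    	# camera base
        m=(abs(P[:,2]-12)<4)&(P[:,1]<-370)&(P[:,1]>-600)&(abs(P[:,0]-545)<120)
        Q=P[m]; print(' base',len(Q),cv2.minAreaRect(Q[:,:2].astype(np.float32)))
d=cam('wrist')
im=d['img']; cv2.imwrite('pics/w1z.png',cv2.resize(im[110:260,180:480],None,fx=2.6,fy=2.6,interpolation=cv2.INTER_CUBIC))
E
```

```text
wrist heeltop n 3002 z 52.0 ((454.08416748046875, 175.9043731689453), (76.14075469970703, 55.01702880859375), 20.393245697021484)
 rack n 4131 24.0 ((530.3851928710938, -25.964096069335938), (45.99085235595703, 151.00363159179688), 71.54138946533203)
  dow 154 [481.   -9.3  59.4] 65.7
  dow 165 [527.9 -25.   58.1] 65.1
  dow 179 [575.  -40.7  56.9] 65.7
scene heeltop n 288 z 52.2 ((456.62445068359375, 177.30010986328125), (78.48229217529297, 55.262229919433594), 21.143217086791992)
 rack n 362 24.3 ((533.17333984375, -24.751441955566406), (51.951961517333984, 149.39654541015625), 71.68075561523438)
  dow 20 [581.6 -38.3  54.7] 66.0
  dow 26 [534.  -22.2  54.6] 67.9
  dow 23 [487.   -6.5  55.2] 66.0
 cam 397 [ 548.5 -459.7  229.5] [[516.0, -523.0, 198.0], [572.0, -415.0, 246.0]]
 base 405 ((542.6041259765625, -466.806640625), (119.6323013305664, 124.3423843383789), 8.293622970581055)
side heeltop n 440 z 53.2 ((454.9640197753906, 176.80926513671875), (77.73609161376953, 58.08689880371094), 20.56359100341797)
 rack n 462 25.4 ((531.9498901367188, -25.07982635498047), (48.249935150146484, 154.62657165527344), 71.66018676757812)
  dow 26 [575.5 -38.1  54. ] 68.9
  dow 30 [482.6  -6.5  57. ] 68.9
  dow 30 [530.3 -22.   55.2] 67.8
 cam 486 [ 535.4 -472.7  237.6] [[513.0, -525.0, 203.0], [565.0, -419.0, 248.0]]
 base 1 ((441.6948547363281, -387.0780334472656), (0.0, 0.0), 0.0)
```

View pics/w1z.png

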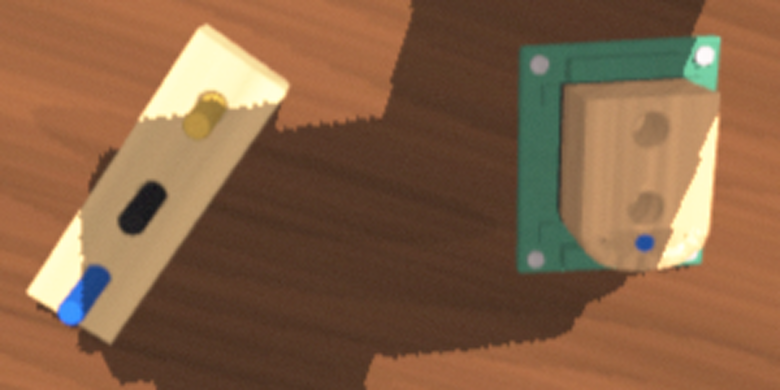

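>>> drive_tool(deltas=[2,-2,-3,0,0,-0.12,4,-4,-6,0,0,-0.25,6,-6,-9,0,0,-0.37,8,-8,-12,0,0,-0.5,9.85,-9.15,-15,0,0,-0.627,9.85,-9.15,-15,0,0,-0.627,9.85,-9.15,-15,0,0,-0.627,9.85,-9.15,-15,0,0,-0.627])

```text
clock: 6.1
eef_pos: [578.5, -40.8, 112.8]
eef_rot: [0.698, -0.698, 0.112, -0.114]
contact_force: [-0.2, 0.0, -0.4]
width: 1.001
```

```bash
python3 - <<'E'
from h import *
s=arm.observe(); print(s['clock'],s['eef_pos'],s['joint_pos'].round(2),q2R(s['eef_rot']).round(3).tolist())
d=cam('wrist'); im=d['img'].copy()
for X in [(577.8,-41.8,65),(577.8,-41.8,25),(530.4,-26,65),(s['eef_pos'])]: cv2.circle(im,tuple(int(round(a)) for a in proj(d,X)),3,(0,0,255),1)
cv2.imwrite('pics/w2.png',im)
P,u,v=cloud(d)
m=(P[:,2]>62)&(P[:,2]<70)&(abs(P[:,0]-530)<110)&(abs(P[:,1]+25)<80); Q=P[m]
from scipy.cluster.hierarchy import fcluster,linkage
l=fcluster(linkage(Q[:,:2],'single'),15,'distance')
for i in set(l): q=Q[l==i]; print('dow',len(q),q.mean(0).round(1),((q.min(0)+q.max(0))/2).round(1),np.ptp(q,axis=0).round(1))
E
```

```text
6.1 [578.5110544  -40.81991712 112.82352549] [ 0.2   0.37 -0.03  0.   -1.16 -2.09] [[0.949, 0.003, 0.316], [-0.316, 0.0, 0.949], [0.002, -1.0, 0.001]]
dow 408 [483.   -9.9  63.8] [482.9  -9.9  64. ] [11.5 11.4  3.8]
dow 314 [530.  -25.5  63.8] [530.2 -25.6  63.9] [11.6 11.7  3.8]
dow 250 [577.1 -41.2  63.9] [577.6 -41.4  63.9] [12.1 11.3  3.6]
```

View pics/w2.png

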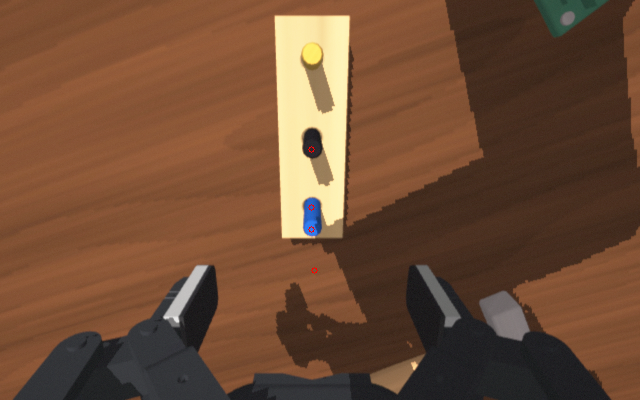

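```bash
python3 - <<'E'
from h import *
for i in range(3):
    d=arm.get_image('side'); s=arm.observe(); print(s['clock'],s['eef_pos'].round(2),np.abs(s['joint_velocities']).max())
E
```

```text
6.2 [578.34 -40.83 112.57] 0.0046632989128125866
6.25 [578.26 -40.9  112.36] 0.00635842331745222
6.3 [578.2  -40.97 112.15] 0.0059264152473255715
```

>>> drive_tool(deltas=[-0.05,0,-2,0,0,0,-0.05,0,-4,0,0,0,-0.05,0,-5.5,0,0,0,-0.05,0,-6.5,0,0,0,-0.05,0,-6.8,0,0,0,-0.05,0,-6.8,0,0,0,-0.05,0,-6.8,0,0,0,-0.05,0,-6.8,0,0,0])

```text
clock: 7.3
eef_pos: [577.9, -41.3, 43.8]
eef_rot: [0.698, -0.698, 0.113, -0.114]
contact_force: [-0.1, -0.2, -0.1]
width: 1.0
```

>>> drive_tool(deltas=[0,0,0,0,0,0,0,0,0,0,0,0,0,0,0,0,0,0,0,0,0,0,0,0,0,0,0,0,0,0,0,0,0,0,0,0,0,0,0,0,0,0,0,0,0,0,0,0], claw=-1)

```text
clock: 8.3
eef_pos: [577.7, -41.3, 43.4]
eef_rot: [-0.698, 0.698, -0.114, 0.114]
contact_force: [0.0, -0.5, 0.4]
width: 0.111
```

>>> drive_tool(deltas=[0,0,2.5,0,0,0,0,0,6,0,0,0,-1.5,3,9,0,0,0.13,-3.5,7,9,0,0,0.27,-5.5,11,9,0,0,0.4,-7.5,15,9,0,0,0.54,-9.5,19,9,0,0,0.67,-11.4,22.1,9,0,0,0.679])

```text
clock: 9.3
eef_pos: [462.5, 181.1, 133.1]
eef_rot: [0.696, -0.696, -0.126, 0.126]
contact_force: [1.0, -0.1, -0.1]
width: 0.113
```

```bash
python3 - <<'E'
from h import *
arm.get_image('side');arm.get_image('side')
s=arm.observe(); print(s['clock'],s['eef_pos'],s['width'],q2R(s['eef_rot']).round(3).tolist())
d=cam('wrist'); im=d['img'].copy()
P,u,v=cloud(d)
m=(abs(P[:,2]-53)<2.5)&(abs(P[:,0]-455)<70)&(abs(P[:,1]-180)<60)
Q=P[m]; print('heeltop',len(Q),np.median(Q[:,2]).round(1), cv2.minAreaRect(Q[:,:2].astype(np.float32)))
for l in ['bore_back','bore_front','heel_mid']:
  for r in arm.place_of('wrist',l)[:2]: print(l,round(r['p'],2),np.round(r['uv'],1),at_z(d,r['uv'],53 if 'bore' in l else 30.5).round(1))
for X in [(463.5,179.4,53),(431.6,167.5,53),s['eef_pos']]: print(proj(d,X).round(1))
cv2.imwrite('pics/w3.png',im)
E
```

```text
9.4 [461.99312494 182.00573112 133.17103063] 0.113946086450168 [[0.936, -0.001, -0.352], [0.352, 0.001, 0.936], [-0.0, -1.0, 0.001]]
heeltop 6523 52.0 ((453.7497253417969, 175.94888305664062), (75.54470825195312, 54.11159896850586), 20.34650421142578)
bore_back 0.75 [306.1 217.3] [467.4 179.7  53. ]
bore_front 0.96 [304.4 168.1] [434.  166.1  53. ]
heel_mid 0.61 [309.6 189.8] [453.7 177.2  30.5]
[307.6 212.3]
[307.5 165.6]
[312.  270.6]
```

View pics/w3.png

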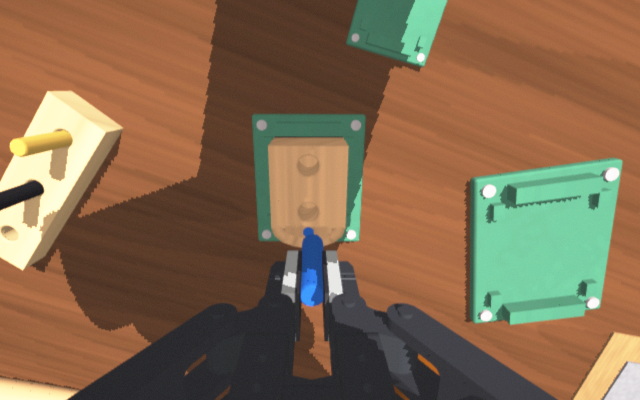

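```bash
python3 - <<'E'
from h import *
for i in range(4): arm.get_image('side')
s=arm.observe(); print(s['clock'],s['eef_pos'],s['width'])
d=cam('wrist'); im=d['img'].copy()
R=q2R(s['eef_rot']);p=s['eef_pos']
for z in (0,-33,22): 
    print(z,proj(d,p+[0,0,z]).round(1))
hsv=cv2.cvtColor(im,cv2.COLOR_BGR2HSV); m=cv2.inRange(hsv,(105,120,40),(130,255,255)); m[:225]=0
ys,xs=np.nonzero(m)
for y in range(ys.min(),ys.max()+1,8): r=xs[ys==y]; print(y,r.min(),r.max(),end=' | ')
P,u,v=cloud(d,m>0); q=P
print(); 
for lo,hi in((95,105),(105,115),(115,125),(125,135),(135,150),(150,170)):
    k=(q[:,2]>lo)&(q[:,2]<hi)
    if k.any(): print(lo,k.sum(),q[k].mean(0).round(1))
for X in [(463.2,179.4,53),(431.4,167.6,53)]: print(proj(d,X).round(1))
for uv in [(308,212),(308,164.5)]: print(at_z(d,uv,52.5).round(1))
cv2.imwrite('pics/w3b.png',cv2.resize(im[130:310,200:420],None,fx=3.4,fy=3.3,interpolation=cv2.INTER_CUBIC))
E
```

```text
9.8 [463.83870445 179.03785722 133.18565306] 0.11381789425489687
0 [312.1 270.6]
-33 [312.  240.7]
22 [312.1 297.8]
227 311 315 | 235 309 317 | 243 303 322 | 251 302 322 | 259 302 321 | 267 302 322 | 275 301 322 | 283 301 322 | 291 300 323 | 299 300 323 | 
95 17 [458.6 177.1 103.8]
105 156 [459.2 177.5 110.3]
115 170 [459.2 177.  120. ]
125 200 [459.  177.1 130.1]
135 376 [459.1 177.1 142.9]
150 542 [462.3 178.2 153.5]
[312.7 211.1]
[312.6 164.4]
[465.2 176.6  52.5]
[432.7 164.7  52.5]
```

View pics/w3b.png

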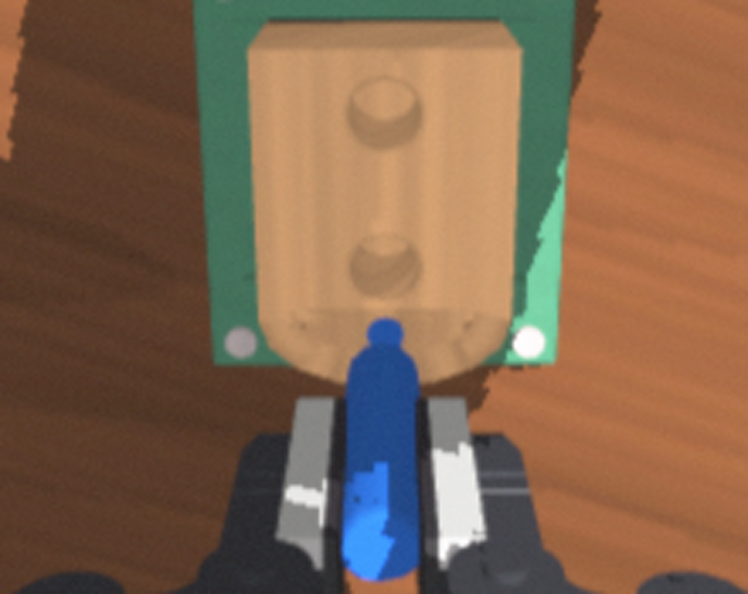

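>>> drive_tool(deltas=[-0.03,-0.04,-1,0,0,0,-0.03,-0.04,-2,0,0,0,-0.03,-0.04,-3,0,0,0,-0.03,-0.04,-4,0,0,0,-0.03,-0.04,-4.6,0,0,0,-0.03,-0.04,-5.2,0,0,0,-0.03,-0.04,-5.5,0,0,0,-0.03,-0.04,-5.5,0,0,0])

```text
clock: 10.85
eef_pos: [463.3, 179.3, 78.2]
eef_rot: [-0.696, 0.696, 0.125, -0.125]
contact_force: [-0.2, 0.8, -0.1]
width: 0.114
```

>>> drive_tool(deltas=[0,0,-0.4,0,0,0,0,0,-0.7,0,0,0,0,0,-1,0,0,0,0,0,-1.2,0,0,0,0,0,-1.5,0,0,0,0,0,-1.6,0,0,0,0,0,-1.6,0,0,0,0,0,-1.6,0,0,0])

```text
clock: 11.85
eef_pos: [463.3, 179.4, 62.4]
eef_rot: [0.696, -0.696, -0.125, 0.125]
contact_force: [-0.9, -0.0, 0.6]
width: 0.113
```

>>> drive_tool(deltas=[0,0,-0.3,0,0,0,0,0,-0.4,0,0,0,0,0,-0.4,0,0,0,0,0,-0.4,0,0,0,0,0,-0.4,0,0,0,0,0,-0.4,0,0,0,0,0,-0.4,0,0,0,0,0,-0.4,0,0,0])

```text
clock: 12.85
eef_pos: [463.3, 179.3, 58.3]
eef_rot: [0.696, -0.696, -0.125, 0.125]
contact_force: [0.6, 0.7, -0.1]
width: 0.111
```

>>> drive_tool(deltas=[0,0,0,0,0,0,0,0,0,0,0,0,0,0,0,0,0,0,0,0,0,0,0,0,0,0,0,0,0,0,0,0,1.5,0,0,0,0,0,4,0,0,0,0,0,7,0,0,0], claw=1)

```text
clock: 13.85
eef_pos: [462.9, 179.1, 128.6]
eef_rot: [-0.696, 0.696, 0.125, -0.126]
contact_force: [1.0, 0.6, -0.1]
width: 0.997
```

```bash
python3 - <<'E'
from h import *
for i in range(2): arm.get_image('side')
s=arm.observe(); print(s['clock'],s['eef_pos'],s['width'])
d=cam('wrist'); im=d['img']
P,u,v=cloud(d)
m=(P[:,2]>56)&(P[:,2]<90)&(abs(P[:,0]-455)<30)&(abs(P[:,1]-176)<22)
Q=P[m]; print(len(Q),Q.mean(0).round(1),np.percentile(Q[:,2],[5,50,98]).round(1))
T=Q[Q[:,2]>Q[:,2].max()-4]; print(((T.min(0)+T.max(0))/2).round(1))
cv2.imwrite('pics/w4.png',cv2.resize(im[100:310,200:420],None,fx=2.6,fy=2.6,interpolation=cv2.INTER_CUBIC))
E
```

```text
13.95 [465.2447098  180.3159737  131.70261342] 1.0014947069213975
420 [461.  178.5  72.2] [58.5 75.9 78. ]
[463.  179.1  76.7]
```

View pics/w4.png

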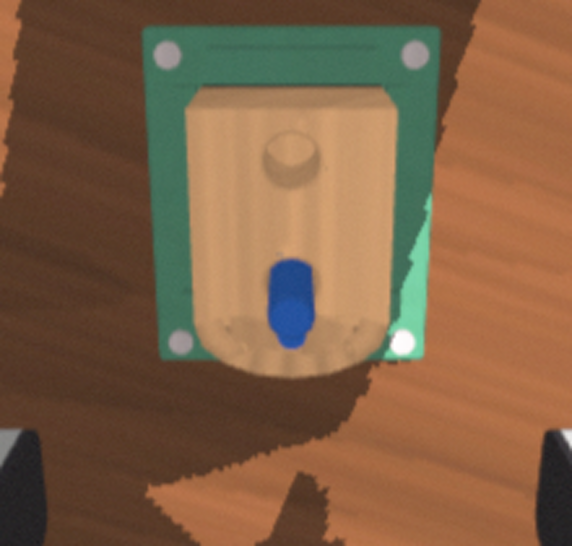

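>>> drive_tool(deltas=[0.4,-4,0,0,0,-0.14,0.9,-9,0,0,0,-0.28,1.4,-14,0,0,0,-0.42,1.9,-18,-1,0,0,-0.56,1.95,-18.93,-2,0,0,-0.679,1.95,-18.93,-3,0,0,-0.679,1.95,-18.93,-4,0,0,-0.679,1.95,-18.93,-4,0,0,-0.679])

```text
clock: 15.0
eef_pos: [482.0, -9.5, 87.3]
eef_rot: [-0.698, 0.698, -0.114, 0.112]
contact_force: [-0.2, -0.0, 0.2]
width: 1.0
```

>>> drive_tool(deltas=[0,0,-1,0,0,0,0,0,-2,0,0,0,0,0,-3,0,0,0,0,0,-4,0,0,0,0,0,-4.5,0,0,0,0,0,-4.5,0,0,0,0,0,-4.5,0,0,0,0,0,-4.5,0,0,0])

```text
clock: 16.0
eef_pos: [483.1, -9.9, 43.6]
eef_rot: [0.698, -0.698, 0.114, -0.114]
contact_force: [-0.4, -0.2, 0.5]
width: 0.996
```

>>> drive_tool(deltas=[0,0,0,0,0,0,0,0,0,0,0,0,0,0,0,0,0,0,0,0,0,0,0,0,0,0,0,0,0,0,0,0,0,0,0,0,0,0,0,0,0,0,0,0,0,0,0,0], claw=-1)

```text
clock: 17.0
eef_pos: [482.8, -10.0, 43.4]
eef_rot: [-0.698, 0.698, -0.114, 0.114]
contact_force: [-0.1, -0.3, 2.2]
width: 0.113
```

>>> drive_tool(deltas=[0,0,3,0,0,0,0,0,7,0,0,0,-1,3.5,9,0,0,0.14,-2,7,9,0,0,0.28,-3,10.5,9,0,0,0.42,-4,14,9,0,0,0.56,-5.15,17.74,9,0,0,0.679,-5.15,17.74,9,0,0,0.679])

```text
clock: 18.0
eef_pos: [430.6, 169.2, 133.0]
eef_rot: [0.696, -0.696, -0.126, 0.127]
contact_force: [0.6, -0.3, 0.2]
width: 0.113
```

>>> drive_tool(deltas=[0,0,0,0,0,0,0,0,0,0,0,0,0,0,0,0,0,0,0,0,0,0,0,0,0,0,-1,0,0,0,0,0,-2,0,0,0,0,0,-2.5,0,0,0,0,0,-2.5,0,0,0])

```text
clock: 19.0
eef_pos: [430.9, 167.2, 107.7]
eef_rot: [-0.696, 0.696, 0.125, -0.126]
contact_force: [0.1, 0.1, 0.5]
width: 0.11
```

```bash
python3 - <<'E'
from h import *
arm.get_image('side')
s=arm.observe(); print(s['clock'],s['eef_pos'],s['width'])
d=cam('wrist'); im=d['img']
for X in [s['eef_pos'],s['eef_pos']+[0,0,-33],(431.3,167.4,53)]: print(proj(d,X).round(1))
cv2.imwrite('pics/w5.png',cv2.resize(im[130:330,200:420],None,fx=3,fy=3,interpolation=cv2.INTER_CUBIC))
E
```

```text
19.05 [431.24294869 167.35709448 108.12815726] 0.1123491543999512
[312.  270.6]
[312.  240.7]
[312.  225.7]
```

View pics/w5.png

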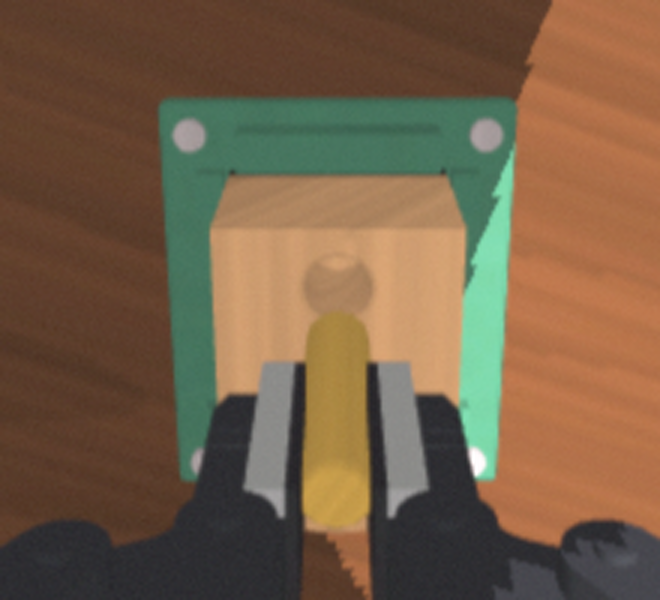

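>>> drive_tool(deltas=[0,0,-1,0,0,0,0,0,-2,0,0,0,0,0,-2.6,0,0,0,0,0,-3.2,0,0,0,0,0,-3.8,0,0,0,0,0,-4.4,0,0,0,0,0,-4.9,0,0,0,0,0,-4.9,0,0,0])

```text
clock: 20.1
eef_pos: [431.0, 167.3, 58.9]
eef_rot: [-0.696, 0.696, 0.125, -0.125]
contact_force: [0.2, -0.6, -0.1]
width: 0.11
```

>>> drive_tool(deltas=[0,0,0,0,0,0,0,0,0,0,0,0,0,0,0,0,0,0,0,0,0,0,0,0,0,0,0,0,0,0,0,0,1.5,0,0,0,0,0,5,0,0,0,0,0,9,0,0,0], claw=1)

```text
clock: 21.1
eef_pos: [430.8, 167.1, 149.9]
eef_rot: [-0.696, 0.696, 0.125, -0.126]
contact_force: [1.0, 0.7, 0.5]
width: 1.002
```

```bash
python3 - <<'E'
from h import *
for i in range(2): arm.get_image('side')
s=arm.observe(); print(s['clock'],s['eef_pos'],s['width'])
d=cam('wrist'); im=d['img']
P,u,v=cloud(d)
from scipy.cluster.hierarchy import fcluster,linkage
m=(P[:,2]>74)&(P[:,2]<84)&(abs(P[:,0]-448)<45)&(abs(P[:,1]-176)<22); Q=P[m]
l=fcluster(linkage(Q[:,:2],'single'),12,'distance')
for i in set(l): q=Q[l==i]; print(len(q),((q.min(0)+q.max(0))/2).round(1),np.percentile(q[:,2],[50,98]).round(1))
m=(abs(P[:,2]-52.5)<2.5)&(abs(P[:,0]-455)<70)&(abs(P[:,1]-180)<60)
Q=P[m]; print('heeltop',len(Q),np.median(Q[:,2]).round(1), cv2.minAreaRect(Q[:,:2].astype(np.float32)))
cv2.imwrite('pics/w6.png',im)
n=cam('scene'); 
P,u,v=cloud(n)
m=(P[:,2]>195)&(P[:,2]<250)&(P[:,1]<-400)&(P[:,1]>-540)&(abs(P[:,0]-545)<80);Q=P[m]
m2=(Q[:,2]>238);print('body top',m2.sum(),cv2.minAreaRect(Q[m2][:,:2].astype(np.float32)))
cv2.imwrite('pics/s6.png',cv2.resize(n['img'][100:200,220:340],None,fx=5,fy=5,interpolation=cv2.INTER_CUBIC))
E
```

```text
21.2 [433.74594008 168.71905793 153.72425392] 1.0013483483532446
215 [430.7 167.   76.3] [76.7 78. ]
191 [462.9 179.   76.3] [76.7 78. ]
heeltop 4979 52.0 ((454.1430358886719, 176.1021270751953), (76.81658935546875, 54.1627197265625), 20.552919387817383)
body top 168 ((543.527587890625, -472.51806640625), (50.973323822021484, 117.4776611328125), 8.814666748046875)
```

View pics/w6.png

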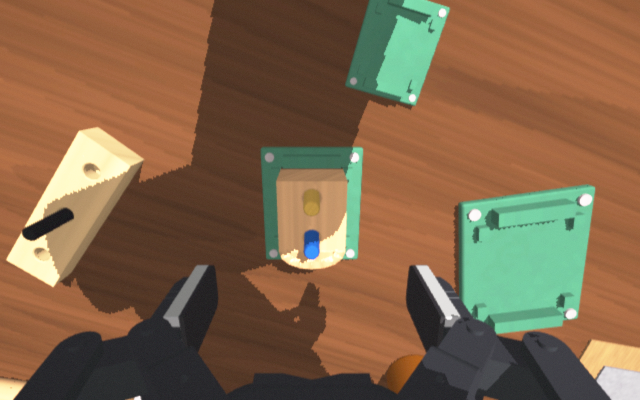

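View pics/s6.png

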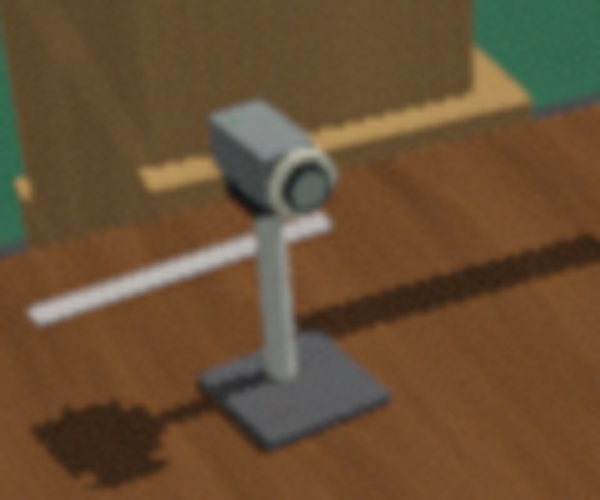

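```bash
python3 - <<'E'
import numpy as np
from scipy.spatial.transform import Rotation as R
from scipy.optimize import least_squares
def rx(a):return R.from_euler('x',a).as_matrix()
def ry(a):return R.from_euler('y',a).as_matrix()
def rz(a):return R.from_euler('z',a).as_matrix()
from h import q2R
def fk(j1,phi,j4,j5,j6): return rz(j1)@ry(phi)@rx(j4)@ry(-j5)@rx(-j6)
# calibrate const tool: start
q=[0.69961803, -0.69831628, -0.10685206, 0.10710567]
C=fk(-.982,.2557-.107,0,-1.4239,-.2846).T@q2R(q)
print(C.round(2))
from h import arm
s=arm.observe();j=s['joint_pos']; print((fk(j[0],j[1]-j[2],j[3],j[4],j[5])@C-q2R(s['eef_rot'])).round(3),j.round(3))
h=np.deg2rad(20.4); f=np.deg2rad(98.5-180)
for flip in (0,np.pi):
    # heel grasp R: current, yaw'd; final
    R0=rz(flip)@q2R(s['eef_rot'])
    Rf=rz(f-h)@R0
    ax=np.cross([0,0,1],[np.cos(f),np.sin(f),0]) # tip top toward lens
    Rf=R.from_rotvec(ax*np.deg2rad(30)).as_matrix()@Rf
    for j1 in (-.45,-.3):
      for phi in(.15,.3,.45):
        g=lambda x:(fk(j1,phi,*x)@C-Rf).ravel()
        r=[least_squares(g,[a,-1.2,b]) for a in(-.5,.5) for b in(-2,0,2)]
        for o in sorted(r,key=lambda o:o.cost)[:1]: print(round(flip),j1,phi,o.cost.round(5),o.x.round(2))
E
```

```text
[[-0.  1. -0.]
 [ 1.  0.  0.]
 [ 0. -0. -1.]]
[[ 0.     0.001  0.   ]
 [-0.    -0.     0.   ]
 [ 0.001  0.    -0.   ]] [ 0.711  0.126 -0.266 -0.    -1.178 -1.926]
0 -0.45 0.15 0.0 [ 0.43 -1.72 -2.54]
0 -0.45 0.3 0.0 [ 0.43 -1.58  3.8 ]
0 -0.45 0.45 0.0 [ 0.43 -1.45 -2.42]
0 -0.3 0.15 0.0 [ 0.47 -1.65  3.61]
0 -0.3 0.3 0.0 [ 0.47 -1.52 -2.61]
0 -0.3 0.45 0.0 [ 0.48 -1.39 -2.54]
3 -0.45 0.15 0.0 [ 0.43 -1.72  0.6 ]
3 -0.45 0.3 0.0 [ 0.43 -1.59  0.66]
3 -0.45 0.45 0.0 [ 0.43 -1.45  0.72]
3 -0.3 0.15 0.0 [ 0.47 -1.66  0.46]
3 -0.3 0.3 0.0 [ 0.47 -1.52  0.53]
3 -0.3 0.45 0.0 [ 0.48 -1.39  0.6 ]
```

>>> drive_tool(deltas=[1,0.4,0,0,0,0,2.27,0.85,-1,0,0,0,2.27,0.85,-3,0,0,0,2.27,0.85,-5,0,0,0,2.27,0.85,-6,0,0,0,2.27,0.85,-7,0,0,0,2.27,0.85,-8,0,0,0,2.27,0.85,-8,0,0,0])

```text
clock: 22.3
eef_pos: [453.6, 175.6, 68.6]
eef_rot: [-0.696, 0.696, 0.125, -0.126]
contact_force: [1.0, -0.7, 0.8]
width: 1.0
```

```bash
python3 - <<'E'
from h import *
for i in range(2): arm.get_image('side')
s=arm.observe(); print(s['clock'],s['eef_pos'],s['width'])
d=cam('wrist'); cv2.imwrite('pics/w7.png',d['img'])
E
```

```text
22.4 [454.21830822 176.02069582  69.60152244] 0.9988565147848343
```

View pics/w7.png

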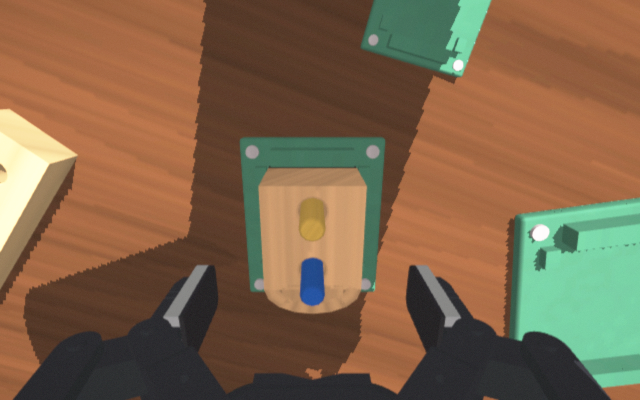

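The heel is centred between the open fingers at column 313. Both dowels are seated, brass at (312,220) and blue at (313,285). Going down to grip.

>>> drive_tool(deltas=[0,0,-1,0,0,0,0,0,-2,0,0,0,0,0,-3,0,0,0,0,0,-4,0,0,0,0,0,-5,0,0,0,0,0,-5.5,0,0,0,0,0,-5.5,0,0,0,0,0,-5.5,0,0,0])

```text
clock: 23.45
eef_pos: [454.2, 176.1, 14.6]
eef_rot: [0.696, -0.696, -0.125, 0.125]
contact_force: [0.5, 0.2, 0.2]
width: 0.995
```

>>> drive_tool(deltas=[0,0,0,0,0,0,0,0,0,0,0,0,0,0,0,0,0,0,0,0,0,0,0,0,0,0,0,0,0,0,0,0,0,0,0,0,0,0,0,0,0,0,0,0,0,0,0,0], claw=-1)

```text
clock: 24.45
eef_pos: [454.3, 176.2, 14.7]
eef_rot: [0.696, -0.696, -0.125, 0.125]
contact_force: [-0.9, 0.2, 5.7]
width: 0.623
```

>>> drive_tool(deltas=[0,0,0.5,0,0,0,0,0,1,0,0,0,0,0,2,0,0,0,0,0,3.5,0,0,0,0,0,5.5,0,0,0,0,0,7.5,0,0,0,0,0,9,0,0,0,0,0,10,0,0,0])

```text
clock: 25.45
eef_pos: [454.1, 176.0, 115.4]
eef_rot: [0.696, -0.696, -0.126, 0.125]
contact_force: [0.8, -0.3, -2.1]
width: 0.623
```

```bash
python3 - <<'E'
from h import *
s=arm.observe(); print(s['clock'],s['eef_pos'],s['width'],s['contact_force'])
d=cam('wrist'); cv2.imwrite('pics/w8.png',d['img'])
E
```

```text
25.45 [454.08785684 176.02505534 115.43242004] 0.6230954140475367 [ 0.81256574 -0.32997836 -2.10577075]
```

View pics/w8.png

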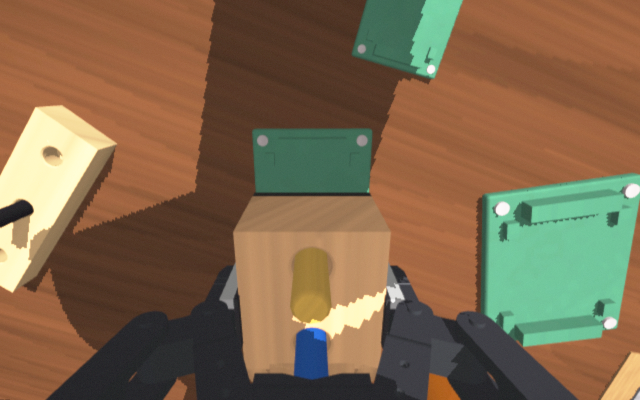

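>>> drive_tool(deltas=[0,0,2,0,0,-0.05,0,0,4.5,0,0,-0.15,0.3,-1,7,0,0,-0.28,0.6,-3,9,0,0,-0.41,0.9,-6,9.3,0,0,-0.54,1.2,-9,9.3,0,0,-0.67,1.6,-12,9.3,0,0,-0.79,2,-15,9.3,0,0,-0.9])

```text
clock: 26.5
eef_pos: [473.6, 24.9, 206.9]
eef_rot: [-0.681, 0.681, -0.192, 0.191]
contact_force: [1.0, 0.5, -2.2]
width: 0.62
```

>>> drive_tool(deltas=[0.4,-3,0,0,0,-0.12,0.8,-6,0,0,0,-0.24,1.2,-9,0,0,0,-0.36,1.6,-11.5,0,0,0,-0.48,2,-13.5,0,0,0,-0.6,2.4,-14.5,0,0,0,-0.72,2.7,-15,0,0,0,-0.82,3,-15,0,0,0,-0.878])

```text
clock: 27.5
eef_pos: [503.7, -124.4, 206.6]
eef_rot: [-0.535, 0.536, -0.462, 0.461]
contact_force: [-0.1, 0.6, -2.6]
width: 0.625
```

```bash
python3 - <<'E'
from h import *
s=arm.observe(); print(s['clock'],s['eef_pos'],s['width'],s['joint_pos'].round(2),q2R(s['eef_rot']).round(3).tolist())
d=cam('scene'); cv2.imwrite('pics/s9.png',d['img'])
d=cam('wrist'); cv2.imwrite('pics/w9.png',d['img'])
P,u,v=cloud(d)
m=(abs(P[:,2]-12)<4)&(P[:,1]<-370)&(P[:,1]>-600)&(abs(P[:,0]-545)<120)
Q=P[m]
if len(Q): print(' base',len(Q),cv2.minAreaRect(Q[:,:2].astype(np.float32)))
E
```

```text
27.5 [ 503.6571534  -124.44595834  206.64499075] 0.625019882247068 [ 0.06  0.2  -0.02 -0.   -1.35 -3.05] [[0.147, -0.001, 0.989], [-0.989, 0.0, 0.147], [-0.0, -1.0, -0.001]]
```

View pics/s9.png

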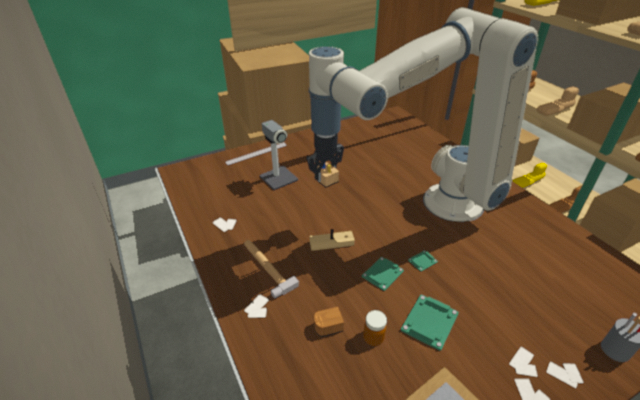

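View pics/w9.png

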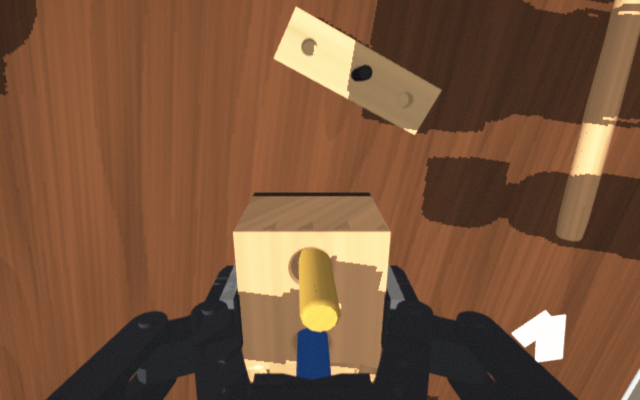

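>>> drive_tool(deltas=[0,-1.5,0,0,0,0,0,-3.5,0,0.04,0.006,0,0,-5.5,0,0.11,0.016,0,0.05,-7.2,0,0.19,0.028,0,0.05,-8.3,0,0.27,0.04,0,0.05,-8.75,0,0.35,0.052,0,0.05,-8.75,0,0.43,0.064,0,0.05,-8.75,0,0.518,0.077,0])

```text
clock: 28.6
eef_pos: [504.3, -212.6, 207.3]
eef_rot: [0.637, -0.397, 0.585, -0.307]
contact_force: [-0.2, -0.8, -1.9]
width: 0.624
```

>>> drive_tool(deltas=[0,0,0,0,0,0,0,0,0,0,0,0,0,0,0,0,0,0,0,0,0,0,0,0,0,0,0,0,0,0,0,0,0,0,0,0,0,0,0,0,0,0,0,0,0,0,0,0])

```text
clock: 29.6
eef_pos: [504.4, -211.6, 207.2]
eef_rot: [0.637, -0.398, 0.584, -0.307]
contact_force: [0.4, -0.5, -2.0]
width: 0.624
```

```bash
python3 - <<'E'
from h import *
s=arm.observe(); R=q2R(s['eef_rot']); print(s['clock'],s['eef_pos'],s['width'],s['joint_pos'].round(2),R.round(3).tolist())
b=-R[:,1]; mid=s['eef_pos']+15.9*b; print('heel mid',mid,'tilt',np.degrees(np.arccos(b[2])))
for n in ['scene','side']:
    d=cam(n); cv2.imwrite(f'pics/{n}10.png',cv2.resize(d['img'][60:260,220:460],None,fx=3,fy=2.9,interpolation=cv2.INTER_CUBIC))
    P,u,v=cloud(d)
    m=(P[:,2]>195)&(P[:,2]<250)&(P[:,1]<-400)&(P[:,1]>-540)&(abs(P[:,0]-545)<80)
    Q=P[m];m2=(Q[:,2]>238);
    if m2.sum()>5: print(n,'body top',m2.sum(),cv2.minAreaRect(Q[m2][:,:2].astype(np.float32)))
    for l in ['heel_mid','camera_lens','blue_dowel_mid','brass_dowel_mid','bore_back','bore_front']:
        for r in arm.place_of(n,l)[:1]: p=at_depth(d,r['uv'],1); print(n,l,round(r['p'],2),np.round(r['uv']),None if p is None else p.round())
d=cam('wrist'); cv2.imwrite('pics/w10.png',d['img'])
E
```

```text
29.6 [ 504.43518007 -211.61846136  207.22143931] 0.6238618008776696 [-0.42  0.49  0.45 -0.45 -1.8  -2.61] [[0.128, -0.074, 0.989], [-0.856, 0.495, 0.148], [-0.5, -0.866, 0.0]]
heel mid [ 505.60587512 -219.48372318  220.99014039] tilt 30.007947175861318
scene body top 170 ((543.4476928710938, -475.9258728027344), (52.114776611328125, 116.1402359008789), 8.337603569030762)
scene heel_mid 0.61 [310. 162.] [ 527. -189.  240.]
scene camera_lens 0.93 [276. 138.] [ 554. -421.  221.]
scene blue_dowel_mid 0.57 [308. 155.] [ 513. -238.  237.]
scene brass_dowel_mid 0.4 [313. 152.] [ 505. -213.  259.]
scene bore_back 0.8 [304. 156.] [ 534. -223.  246.]
scene bore_front 0.71 [314. 157.] [ 509. -197.  252.]
side heel_mid 0.65 [372. 159.] [ 488. -193.  242.]
side blue_dowel_mid 0.48 [320. 231.] [536. -22.  37.]
side brass_dowel_mid 0.51 [375. 152.] [ 491. -210.  255.]
side bore_back 0.8 [377. 150.] [ 498. -227.  245.]
side bore_front 0.82 [371. 148.] [ 507. -212.  256.]
```

View pics/scene10.png

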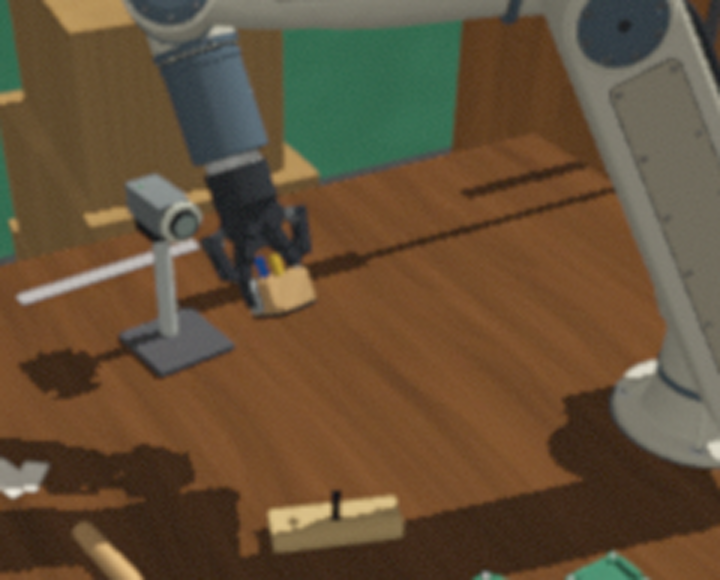

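View pics/side10.png

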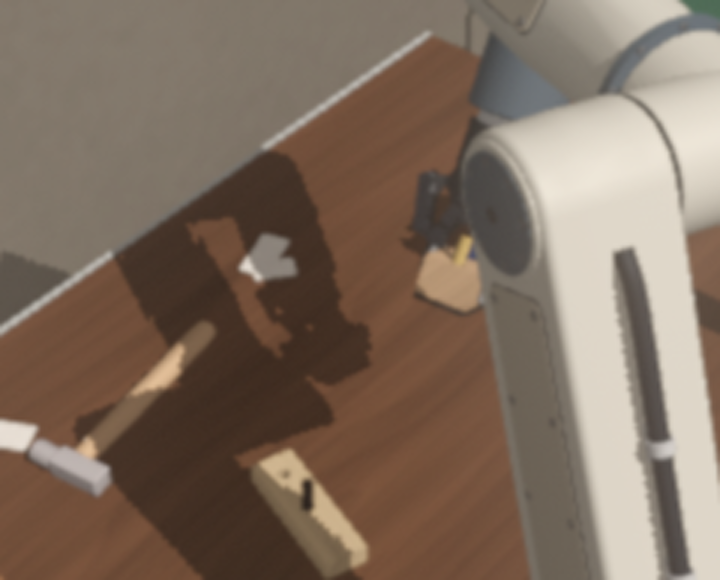

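View pics/w10.png

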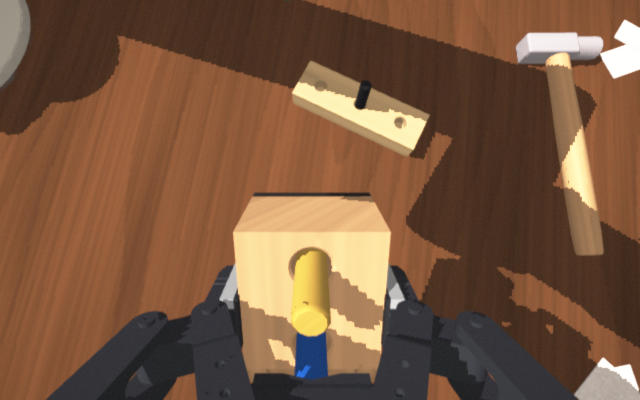

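```bash
python3 - <<'E'
from h import *
s=arm.observe(); R=q2R(s['eef_rot']); print(s['clock'],np.abs(s['joint_velocities']).max())
a=cam('scene'); b=cam('side'); w=cam('wrist')
for uv in [(277,138),(276,138)]: print('scene lens',at_z(a,uv,220).round(1))
print('side lens',at_z(b,(404,118),220).round(1))
mid=s['eef_pos']-15.9*R[:,1]
H=np.stack([R[:,0],R[:,2],-R[:,1]],1) # heel x = tool x, y=tool z, z=-tool y
P,u,v=cloud(w); Q=(P-mid)@H+[0,0,22.5]
hsv=cv2.cvtColor(w['img'],cv2.COLOR_BGR2HSV)[v,u]
for n,m in {'brass':(hsv[:,0]>20)&(hsv[:,0]<32)&(hsv[:,1]>170),'blue':(hsv[:,0]>105)&(hsv[:,0]<130)&(hsv[:,1]>120)}.items():
    m&=(abs(Q[:,0])<45)&(abs(Q[:,1])<20)&(Q[:,2]>47)&(Q[:,2]<100)
    q=Q[m]; t=q[q[:,2]>np.percentile(q[:,2],98)-3]; print(n,len(q),np.percentile(q[:,2],[50,98]).round(1),((t.min(0)+t.max(0))/2).round(1))
m=(abs(Q[:,2]-45)<4)&(abs(Q[:,0])<45)&(abs(Q[:,1])<25); print('top',np.median(Q[m][:,2]))
L=np.array([535.2,-417.3,220]); print('lens in heel_mid',((L-mid)@H).round(1))
E
```

```text
30.35 0.0024090427071590138
scene lens [ 549.6 -425.4  220. ]
scene lens [ 553.  -427.2  220. ]
side lens [ 536.7 -420.4  220. ]Traceback (most recent call last):
  File "<stdin>", line 12, in <module>
    return _quantile_unchecked(
        a, q, axis, out, overwrite_input, method, keepdims, weights)
    return _ureduce(a,
                    func=_quantile_ureduce_func,
    ...<5 lines>...
                    overwrite_input=overwrite_input,
                    method=method)
    r = func(a, **kwargs)
    result = _quantile(arr,
                       quantiles=q,
    ...<2 lines>...
                       out=out,
                       weights=wgt)
    slices_having_nans = np.isnan(arr[-1, ...])
                                  ~~~^^^^^^^^^
IndexError: index -1 is out of bounds for axis 0 with size 0
```

```bash
python3 - <<'E'
from h import *
s=arm.observe(); R=q2R(s['eef_rot']); w=cam('wrist')
mid=s['eef_pos']-15.9*R[:,1]; H=np.stack([R[:,0],R[:,2],-R[:,1]],1)
for n,uvs in {'brass top':[(310,322),(305,325),(316,322)],'brass side':[(310,285)],'blue':[(311,350),(311,368)],'heel top':[(270,260),(350,260),(360,340),(265,340)]}.items():
    for uv in uvs:
        p=at_depth(w,uv,1); print(n,uv,None if p is None else ((p-mid)@H+[0,0,22.5]).round(1))
L=np.array([540,-420,220]); print('lens in heel_mid',((L-mid)@H).round(1), 'dist focus',np.linalg.norm(L+200*np.array([-.148,.989,0])-mid))
E
```

```text
brass top (310, 322) [-18.   -1.8  69.1]
brass top (305, 325) [-17.1  -3.3  69.4]
brass top (316, 322) [-18.2  -0.1  69.4]
brass side (310, 285) [-24.3  -1.9  59.9]
blue (311, 350) [ 8.4 -1.6 51.7]
blue (311, 368) [ 9.2 -1.6 59.1]
heel top (270, 260) [-24.4 -16.   44.3]
heel top (350, 260) [-24.1  12.3  43.9]
heel top (360, 340) [10.6 17.4 44.2]
heel top (265, 340) [ 10.5 -19.4  44.3]
lens in heel_mid [176.7   4.3 100.8] dist focus 5.599694250251934
```

```bash
python3 - <<'E'
from bench import arm
print(arm.finish_job()); s=arm.observe(); print(s['clock'],s['width'],s['eef_pos'])
E
```

```text
the job is handed in; nothing more can be done
None
the job is handed in; nothing more can be done
```

I dropped the blue dowel into the back bore and the brass dowel into the front bore. I then gripped the heel across its flat sides, lifted it out of the middle-sized cradle and handed the job in at about 30.5 s while holding it in front of the lens. `finish_job` gives no verdict, so the results below are my own measurements.

**Dowels**
- In the cradle, both dowel tops measured about 78 mm above the table, which is where bottomed dowels should be.
- In the final pose, the brass dowel still stood 25 mm out of the heel. Its tilt towards the lens matches the play in the bore, and I estimate it about 1 mm off centre sideways.
- The blue dowel's top was hidden from the wrist camera by then, so I could check its position only on its visible side, not its depth.

**Final pose**
- The heel's tilt was 30.0°, with its rounded back to the lens, and its centre was at about (505.6, -219.5, 221) mm.
- That is about 6 mm from my best estimate of the focus point, and the lens is about 4 mm off the heel's mid plane.
- The grip was steady: opening 0.62 with almost no joint motion.

**Disagreements**
- The scene and side cameras differed by about 15 mm on the lens position along x. I averaged them, and the spread is well inside the 30 mm tolerance.
- Points on the heel read about 2 mm off along its length and width in the final pose, which could be calibration error or a small shift in the grip.
- On the way, the last joint came right up to its range limit, reading -3.05 rad to two decimals before moving back to -2.61. I saw no sign that it went past.

The camera, black dowel and hammer looked untouched in the last pictures. I did not check the dark heel and jar again after the final move, but the arm did not go near them.

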